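Feed a stool leg into the tenon trimmer with the push stick

ROBOT

A 6-joint arm with a two-finger parallel gripper is mounted at the origin on a cart in front of the work surface, level with it; the furniture and walls round the work are solid. World frame = base frame: x ahead of the robot, y to its left, z up, the work surface at z = 0. Lengths are in m, angles in degrees, forces in N, time in s.
With the tool pointing down it reaches from about 0.35 to 0.775 m from the base axis. Payload 7.3 kg.
Tool frame: the origin (TCP) lies midway between the tips of the shut fingers; the grasp point (between the pads) lies 19 mm behind it (arm.grip_point_offset is the distance from the TCP to the grasp point, in m); z points along the fingers, y is the line along which they close (so a half turn about z gives the same grasp; the last joint's range is limited). The gripper opens to 92 mm and grips with 3 to 60 N. Pads are 19 mm wide; open, the fingers measure 130 mm over their backs; the gripper's body (75 mm by 190 mm) begins 47 mm behind the grasp point.
Start: joints at [68.698, 19.595, 87.324, -0, 73.075, -8.365], TCP at [0.118, 0.512, 0.227] pointing down, gripper open.
Joint ranges: [-145.02, 145.02], [-44.19, 115.74], [2.07, 154.8], [-57.11, 237.11], [16.16, 152.29], [-177.93, 177.93]. Speed limits (degrees/s): [147.25, 147.25, 180, 180, 180, 180].

INTERFACE

Orientations are given as a 3x3 rotation matrix whose columns are the frame's x, y, z axes.
In Python, from bench import arm gives the robot as it stands.
- The arm moves only by the shell command python3 -m jog 'ROWS'. ROWS is JSON, one flat list of numbers, 7 for each row, row after row: the shift along the tool's x, y, z in m, then the turn, a rotation vector about the tool's x, y, z in rad, then the closure, from -1 (fully open) to 1 (shut). A call has 1 to 12 rows; each row is the pose to reach, as a shift and turn from the pose commanded when the call began, along the tool's axes at that moment; what a row does not reach only later rows make up. A row lasts 1/12 s, in which the tool goes at most 41.7 mm and 7.16 degrees, less where a joint would pass 70% of its speed; a pose out of reach is approached as far as the arm can. A call with a gripper value outside its range is refused whole. The fingers move at their own pace and stop on an object; the grip force is fixed at half the most. Time passes only in rows, so rows that repeat a pose let the fingers close. It gives the time, the measured TCP pose, the force, the opening and the grip force at its end, in the units of the state.
- arm.read_state(): the state, without advancing time (a new reading comes with each control period).
- arm.camera(name): name is "scene" or "top" or "wrist"; returns (picture, depth): 384x512x3 uint8, red, green, blue; 384x512 float32, m along the optical axis (not along the pixel's ray), 0 where there is no reading.
- arm.camera_model(name): a dict with "mtx" (3x3 intrinsics, pixels), "R" (3x3) and "t" (3): a world point X has camera coordinates R X + t. Camera axes: x right, y down, z forward; pixel columns grow to the right and rows downward; lengths in m; the calibration is good to about 2 mm. The wrist camera is an equidistant fisheye: a pixel r from the principal point sees the ray r / f radians off the axis. A picture is of the moment at which its call begins: read the wrist's pose just before it. camera_model takes no time and is no camera call; for the wrist camera it gives the pose at the moment of the call.
- arm.hand_in(): hands the job in; it is judged then, once.
The state is a dict: "clock": time; "qpos": joint angles; "qvel": joint speeds; "tau": joint torques, N m; "tool_pos": TCP position; "ee_rot": TCP orientation; "contact_force": force on the tool from outside, world axes, zero at the start; "wrist_torque": the same for the moment, N m; "finger_gap": finger opening in m; "finger_force": force on a finger pad.
Only numpy, scipy, OpenCV 4.12 (cv2) and the standard library are available. Lean on these libraries where they do the work, as an engineer would, in place of code of your own. Each camera call takes 0.05 s, during which the arm holds its last target. There are 200 camera calls.

TASK

Take the push stick and, with its nose behind the stool leg lying in the trough, push the leg in through the yellow guard's low mouth until it bears firmly on the sprung depth stop hidden inside: the stop should feel about 10 newtons, at least 5 and never more than 20, over and above the drag of the hold-down shoe. Then leave the leg against the stop and put the push stick back down on the bench, standing on its sole, off the machine. Keep the gripper off the leg: only the stick may push it.

Things in the scene. Friction and masses are not known exactly. Their poses are not given: they have to be found in the camera images.
- trimmer: tenon trimmer (off), fixed: a yellow hood 132 mm wide, roof 104 mm high, from y = +4 to -307 mm, with an open infeed trough before its mouth. Origin at bench level under the middle of the guard mouth, z up; work is fed along its own -y. A black switch box on the roof tops out at 135 mm; a motor stands at its +x side, behind the guard
- mouth (a point): middle of the guard mouth on its outer face (trimmer y = +4 mm), 31 mm above the bench. The mouth is 52 mm wide and open from the trough floor up to 58 mm above the bench. A sprung rubber hold-down shoe 110 mm inside rubs on the leg: a steady drag of about 2 to 7 N over the last part of the way, which also keeps the leg from springing back
- stop_rail: rail of the depth stop, hidden under the hood; it carries a sprung pad that meets the leg's tip. Where the pad is set must be felt: when met, the leg's butt is 15 to 50 mm inside the guard's outer face. The pad yields 0.4 mm per N (at most 16 mm). Of the push added after meeting it, some 60 to 75 % reaches the pad; the rest is rubbing in the trough: 13 N over the shoe's drag gives about 9 N
- leg: the stool leg to feed: turned beech, 210 mm long, 38 mm thick, about 0.11 kg, lying in the trough on its side with its narrow tenon end toward the mouth. Origin under its middle on its underside; its +y axis points to the tenon (the feed direction), its -y to the thick butt
- leg_butt (a point): middle of the thick butt end of the leg, where the stick pushes; 19 mm above the trough floor
- push_stick: the push stick, standing on its sole on the bench: a plywood bar 30 mm wide, 28 mm high and 230 mm long with a rubber nose, and on its back half a red upright grip fin 16 mm thick, 100 mm long, with its top 80 mm above the sole; about 0.22 kg. Origin in the middle of the sole, z up; the nose points along its own -y
- stick_nose (a point): middle of the stick's rubber nose face, 119.5 mm from the origin along -y, 14 mm above the sole
- stick_grip (a point): middle of the red grip fin, 45 mm from the origin along +y, 55 mm above the sole; pinch the fin's 16 mm thickness (along the stick's x) from above
- trough_end (a point): middle of the trough floor at its open outer end, 250 mm from the trimmer's origin along its +y. The trough runs straight from here through the mouth into the hood; floor 12 mm above the bench, 44 mm wide between walls 10 mm thick whose tops are 32 mm above the bench

How it is judged (in metres and radians):
On the way, in this order (a step that is already met when the one before it is completed fails the run):
1. the push stick is taken up and its nose pushes the leg in the trough (height (world z) of push_stick above 0.008 m and contact force between push_stick and leg above 0.5 N), for 0.2 s.
2. the stick bears the leg against the depth stop with at least 5 N (contact force between leg and stop_rail above 5 N and contact force between push_stick and leg above 3 N), for 0.2 s.
At the end, for the whole second after the job is handed in: the leg lies wholly inside the guard mouth (butt at least 8 mm inside), still touching the sprung depth stop (at least 0.4 N) and at rest; the push stick stands on its sole on the bench (within 6 mm of the bench top, tilted less than 0.15 rad), not touching the machine, at rest (contact force between leg and stop_rail above 0.4 N and y of leg_butt in the frame of mouth below -0.008 m and height (world z) of push_stick below 0.006 m and angle between push_stick's own z axis and vertical below 0.15 rad and contact force between push_stick and trimmer below 0.1 N and linear speed of push_stick below 0.02 m/s and linear speed of leg below 0.01 m/s).
It fails at once if the leg presses on the depth stop with more than 20 N (contact force between leg and stop_rail above 20 N).
It fails at once if the gripper touches the leg (contact force between any of the fingers, the arm and leg above 0.3 N).
It also fails if it takes over 64 s, if anything falls off the work surface, if the arm or the gripper's body presses on something with over 40 N, if the wrist force passes 120 N, or if a joint passes its speed limit or range.

## Working session

There is one attempt and no reset: what is moved stays moved. The work goes in short steps, Python scripts to look and compute and a shell command to move; the robot and the scene stay as the last step left them, time stands still between calls to the robot, and variables do not carry over. Pictures are saved under pics/ and viewed, at most 10 in all, crops included, and the job is handed in when it is done.

```bash
ls; mkdir -p pics
python3 - <<'E'
from bench import arm
import cv2,numpy as np
for n in ("scene","top"):
    p,d=arm.camera(n); cv2.imwrite(f"pics/{n}0.png",p[:,:,::-1]); np.savez(f"{n}0.npz",p=p,d=d,**arm.camera_model(n))
    m=arm.camera_model(n); print(n,-m["R"].T@m["t"], (d>0).mean())
s=arm.read_state();print(s["clock"],s["tool_pos"],s["ee_rot"],s["contact_force"],s["finger_gap"])
E
```

```text
pics
scene [ 0.0859573  -0.69785231  0.6937876 ] 0.9552256266276041
top [ 0.3507575  -0.06561349  1.15329908] 0.9960530598958334
0.1 [0.11741438 0.51133811 0.22612839] [[-9.74602367e-01  2.23941928e-01 -4.89605774e-04]
 [ 2.23942379e-01  9.74601567e-01 -1.26384294e-03]
 [ 1.94143129e-04 -1.34138781e-03 -9.99999081e-01]] [-1.14670041  0.04452133  0.15808018] 0.09157553674253198
```

View pics/scene0.png

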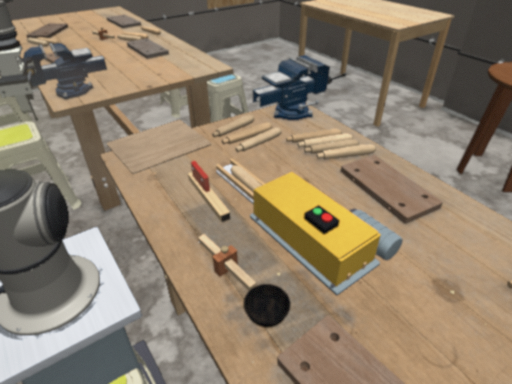

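View pics/top0.png

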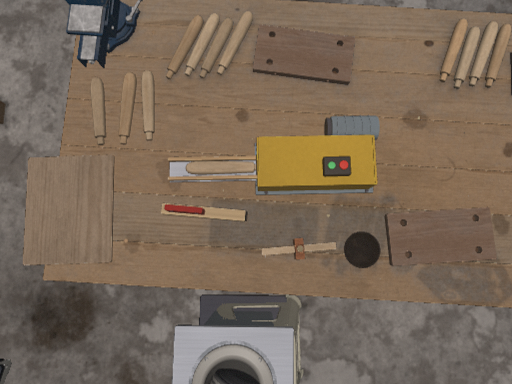

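Scene view: stick (red fin about (200,178), nose about (222,212)), the trough to its right and the yellow hood. Top view: fin at (184,209), stick nose at (246,215), trough from (168,170) to the mouth at (256,168), and leg from (187,167) on. Next I measure by casting rays onto planes.

```bash
cat > h.py <<'E'
import numpy as np,cv2
def ray(m,px,z):
    px=np.atleast_2d(px).astype(float); c=-m["R"].T@m["t"]
    d=np.c_[px,np.ones(len(px))]@np.linalg.inv(m["mtx"]).T@m["R"]
    return c+d*((z-c[2])/d[:,2])[:,None]
def big(mask):
    cs,_=cv2.findContours(mask.astype(np.uint8),cv2.RETR_EXTERNAL,cv2.CHAIN_APPROX_NONE)
    return max(cs,key=cv2.contourArea)[:,0]
def rect(P):
    r=cv2.minAreaRect((P[:,:2]*1000).astype(np.float32)); b=cv2.boxPoints(r)
    e=[b[1]-b[0],b[2]-b[1]]; l=max(e,key=np.linalg.norm); l=l if l[1]>0 else -l
    return dict(c=np.round(r[0],1),size=np.round(sorted(r[1]),1),axis_deg_from_y=np.round(np.degrees(np.arctan2(-l[0],l[1])),2))
E
python3 - <<'E'
from h import *
for n in("top","scene"):
    m=dict(np.load(n+"0.npz")); h=cv2.cvtColor(m["p"],cv2.COLOR_RGB2HSV).astype(int); H,S,V=h[...,0],h[...,1],h[...,2]
    red=((H<6)|(H>174))&(S>150)&(V>60)
    if n=="top": red[:,300:]=0
    yel=(H>20)&(H<30)&(S>190)&(V>90)
    y=big(yel); r=big(red)
    print(n,"fin",rect(ray(m,r,.08)),"px",r.min(0),r.max(0))
    print(n,"hood",rect(ray(m,y,.104)),"px",y.min(0),y.max(0))
    if n=="top":
        P=m["p"]; sub=P[195:230,150:260].astype(int)
        # depth-based heights
        K=m["mtx"];v,u=np.mgrid[0:384,0:512]; X=np.stack([(u-K[0,2])/K[0,0]*m["d"],(v-K[1,2])/K[1,1]*m["d"],m["d"]],-1)
        W=(X-m["t"])@m["R"]
        z=W[...,2]; np.set_printoptions(linewidth=250,suppress=True)
        print("px/m scale",ray(m,[[200,200],[201,200]],0.03))
        for row in range(200,224,2): print(row,(z[row,156:254:4]*1000).astype(int))
        print("trough col180",(z[155:185,176]*1000).astype(int)); print((z[155:185,215]*1000).astype(int))
        roof=(z>.09)&(z<.112)&yel; print("roof",rect(W[roof]))
        bar=(z>.018)&(z<.1)&(u>150)&(u<256)&(v>198)&(v<226); print("bar",rect(W[bar]))
        cv2.imwrite("pics/topc.png",cv2.resize(P[150:230,155:265,::-1],None,fx=7,fy=7,interpolation=cv2.INTER_CUBIC))
E
```

```text
Traceback (most recent call last):
  File "h.py", line 8, in big
    return max(cs,key=cv2.contourArea)[:,0]
           ~~~^^^^^^^^^^^^^^^^^^^^^^^^
ValueError: max() iterable argument is empty
```

Run:
```python
from h import *
np.set_printoptions(linewidth=250,suppress=True)
for n in("top","scene"):
    m=dict(np.load(n+"0.npz")); h=cv2.cvtColor(m["p"],cv2.COLOR_RGB2HSV).astype(int); H,S,V=h[...,0],h[...,1],h[...,2]
    if n=="top": print(h[150,290],h[209,184],h[214,230],h[230,230])
    red=((H<8)|(H>172))&(S>130)&(V>50)
    if n=="top": red[:,300:]=0
    yel=(H>18)&(H<32)&(S>170)&(V>90)
    y=big(yel); r=big(red)
    print(n,"fin",rect(ray(m,r,.08)),"px",r.min(0),r.max(0))
    print(n,"hood",rect(ray(m,y,.104)),"px",y.min(0),y.max(0))
    if n=="top":
        P=m["p"]
        K=m["mtx"];v,u=np.mgrid[0:384,0:512]; X=np.stack([(u-K[0,2])/K[0,0]*m["d"],(v-K[1,2])/K[1,1]*m["d"],m["d"]],-1)
        W=(X-m["t"])@m["R"]; z=W[...,2]
        print("scale",ray(m,[[200,200],[201,200],[200,201]],0.03))
        for row in range(202,222,2): print(row,(z[row,156:254:4]*1000).astype(int))
        print("trough",(z[155:185,176]*1000).astype(int)); print((z[155:185,215]*1000).astype(int))
        roof=(z>.09)&(z<.112)&yel; print("roof",rect(W[roof]))
        bar=(z>.018)&(z<.1)&(u>150)&(u<256)&(v>198)&(v<226); print("bar",rect(W[bar]))
        cv2.imwrite("pics/topc.png",cv2.resize(P[150:230,155:265,::-1],None,fx=7,fy=7,interpolation=cv2.INTER_CUBIC))
```

```text
[ 21 173 175] [  2 176 145] [ 17  89 169] [ 15  61 109]
top fin {'c': array([457.5, 134.2]), 'size': array([ 16.3, 102.2]), 'axis_deg_from_y': np.float32(-4.08)} px [164 205] [203 213]
top hood {'c': array([ 587. , -207.5]), 'size': array([130. , 305.8]), 'axis_deg_from_y': np.float32(2.07)} px [257 136] [376 186]
scale [[0.4875502  0.10009995 0.03      ]
 [0.48759403 0.09737468 0.03      ]
 [0.48480289 0.09999447 0.03      ]]
202 [   1   -1    0   -1   -4    1    0    0    0   -1    2 1153   -1    2    1    1    1    0    5    0    1   -2    0   -2    1]
204 [ 0  0 25 78 77 28 29  1  0 -1 -1  0  1  0 -2  0  3 -1 -2  2 -1  0  0 -2  2]
206 [   0    0   23   79 1153   76   78   76   80   81   76   28   23    0    0   -1    0    0   -3    0    3    4    0   -2    3]
208 [ 2  4 78 84 77 80 79 83 81 80 79 81 27 30 24 25 30 27  0 -6  0  1  2  2  0]
210 [-3 -1 30 66 77 78 79 80 81 81 84 80 45 33 28 24 27 32 25 26 31 27 29  0 -2]
212 [   2    3   27   28   28 1153   29   45   55   72   78   74   37   25   28   28   28   27   30   26   23   32   28    3 1153]
214 [ 0  0 -1 13 27 25 32 30 29 2
[... 302 characters left out ...]
 3   -2    3   11   28   27   -1    0]
trough [ 3  0 34 32 31 27 19 11 10 12 16 10 11 11 12 11 12 12 10 12 13 31 35 29 30 14 10  1  0 -1]
[-1 38 31 35 31 20 38 41 48 50 46 51 48 45 45 42 43 37 34 13 30 28 30 32 18 13 -4 -1  0 -1]
roof {'c': array([ 587.7, -208.2]), 'size': array([128.8, 308.1]), 'axis_deg_from_y': np.float32(2.02)}
bar {'c': array([457. ,  89.7]), 'size': array([ 30.4, 235.3]), 'axis_deg_from_y': np.float32(-4.26)}
scene fin {'c': array([449.4, 102.4]), 'size': array([ 26.2, 154. ]), 'axis_deg_from_y': np.float32(-12.25)} px [191 161] [208 190]
scene hood {'c': array([ 555.4, -247. ]), 'size': array([175.9, 315.5]), 'axis_deg_from_y': np.float32(2.18)} px [255 193] [378 283]
```

View pics/topc.png

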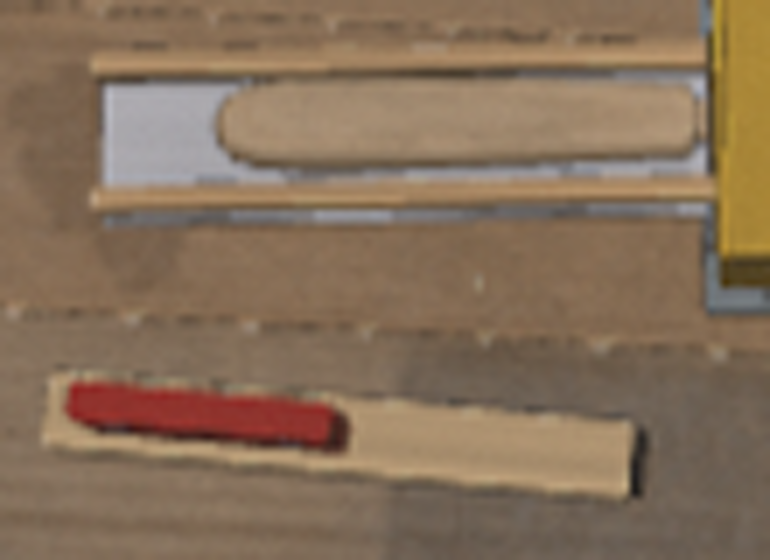

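Crop (7x from (155,150)): trough walls run from (95,65)/(95,198) to (705,52)/(710,187). The leg butt is at about (218,120), and the stick nose is at (632,460). I work out the frames next.

Run:
```python
from h import *
np.set_printoptions(linewidth=200,suppress=True,precision=1)
m=dict(np.load("top0.npz")); f=lambda L,z:ray(m,[[155+a/7-.43,150+b/7-.43] for a,b in L],z)*1000
w=f([(95,65),(95,198),(705,52),(710,187)],.032); print("walls",w[:,:2]); c1=(w[0]+w[1])/2;c2=(w[2]+w[3])/2
d=c1-c2; print("mid",c1[:2],c2[:2],"yaw",np.degrees(np.arctan2(-d[0],d[1])))
print("butt",f([(218,122)],.031),"noseTopEdge",f([(636,460)],.028),"tail",f([(45,410)],.028), "hood edge",f([(718,5),(720,258)],.104))
a=np.radians(2.05); y=np.array([-np.sin(a),np.cos(a)]); o=np.array([587.5,-208])+151.5*y
print("trimmer origin from hood",o); x=np.array([np.cos(a),np.sin(a)])
for n,p in(("c1",c1),("c2",c2),("butt",f([(218,122)],.031)[0])): print(n,(p[:2]-o)@x,(p[:2]-o)@y)
```

```text
walls [[600.4 192.1]
 [547.1 189.5]
 [609.8 -48.6]
 [555.5 -51.6]]
mid [573.8 190.8] [582.7 -50.1] yaw 2.1170766731027273
butt [[578.5 142.8  31. ]] noseTopEdge [[447.9 -24.7  28. ]] tail [[463.8 205.6  28. ]] hood edge [[611.1 -54.2 104. ]
 [516.  -56.6 104. ]]
trimmer origin from hood [582.1 -56.6]
c1 0.5361139144496794 247.53562275452404
c2 0.81833331680929 6.46860919169288
butt 3.5547622179898277 199.4372515782885
```

```bash
python3 -m jog '[-0.416,-0.291,0.086,0,0,1.416,-1, -0.416,-0.291,0.086,0,0,1.416,-1, -0.416,-0.291,0.086,0,0,1.416,-1, -0.416,-0.291,0.086,0,0,1.416,-1, -0.416,-0.291,0.086,0,0,1.416,-1, -0.416,-0.291,0.086,0,0,1.416,-1, -0.416,-0.291,0.086,0,0,1.416,-1, -0.416,-0.291,0.086,0,0,1.416,-1, -0.416,-0.291,0.086,0,0,1.416,-1, -0.416,-0.291,0.086,0,0,1.416,-1, -0.416,-0.291,0.086,0,0,1.416,-1, -0.416,-0.291,0.086,0,0,1.416,-1]'
cat >> h.py <<'E'
def st(arm):
    s=arm.read_state(); R=np.array(s["ee_rot"]); p=np.array(s["tool_pos"])
    print("t",s["clock"],"p",np.round(p*1e3,1),"F",np.round(s["contact_force"],2),"gap",round(s["finger_gap"]*1e3,1),"ff",round(float(np.max(s["finger_force"])),1))
    return p,R,s
def go(arm,tgt,yaw_y):
    "tool-frame shift and turn to TCP tgt with tool z down and tool y at yaw_y deg"
    from scipy.spatial.transform import Rotation as Ro
    p,R,s=st(arm); a=np.radians(yaw_y); Y=np.array([np.cos(a),np.sin(a),0]); Z=np.array([0,0,-1.]); T=np.c_[np.cross(Y,Z),Y,Z]
    print("shift",np.round(R.T@(np.array(tgt)-p),4),"turn",np.round(Ro.from_matrix(R.T@T).as_rotvec(),4))
E
python3 - <<'E'
from bench import arm
from h import *
go(arm,[.4577,.1345,.14],-4.1)
E
```

```text
clock: 1.1
tool_pos: [0.4488, 0.144, 0.1427]
ee_rot: [[0.078, 0.997, -0.0], [0.997, -0.078, 0.0], [0.0, -0.0, -1.0]]
contact_force: [0.8, 1.3, -0.3]
finger_gap: 0.0919
finger_force: 0.0
t 1.1 p [448.8 144.  142.7] F [ 0.77  1.25 -0.26] gap 91.9 ff 0.0
shift [-0.0088  0.0096  0.0027] turn [-0.0003 -0.0001 -0.0062]
```

```bash
python3 -m jog '[-0.009,0.0096,0,0,0,-0.006,-1, -0.009,0.0096,0,0,0,-0.006,-1, -0.009,0.0096,0,0,0,-0.006,-1]'
python3 - <<'E'
from bench import arm
from h import *
go(arm,[.4577,.1345,.14],-4.1)
m=arm.camera_model("wrist"); p,d=arm.camera("wrist"); cv2.imwrite("pics/w1.png",p[:,:,::-1]); np.savez("w1.npz",p=p,d=d,**m)
h=cv2.cvtColor(p,cv2.COLOR_RGB2HSV).astype(int); red=((h[...,0]<8)|(h[...,0]>172))&(h[...,1]>130)&(h[...,2]>50)
c=big(red).astype(float); K=m["mtx"]; q=np.c_[(c[:,0]-K[0,2])/K[0,0],(c[:,1]-K[1,2])/K[1,1]]; r=np.linalg.norm(q,axis=1,keepdims=True)
D=np.c_[q/r*np.sin(r),np.cos(r)]@m["R"]; C=-m["R"].T@m["t"]; P=C+D*((.08-C[2])/D[:,2])[:,None]
print(C,rect(P),c.min(0),c.max(0))
E
```

```text
clock: 1.35
tool_pos: [0.4566, 0.1357, 0.1427]
ee_rot: [[0.067, 0.998, -0.002], [0.998, -0.067, 0.0], [0.0, -0.002, -1.0]]
contact_force: [-0.5, 0.6, -0.0]
finger_gap: 0.092
finger_force: 0.0
t 1.35 p [456.6 135.7 142.7] F [-0.53  0.61 -0.03] gap 92.0 ff 0.0
shift [-0.0011  0.0011  0.0027] turn [-0.0016 -0.0001  0.0046]
[0.46296606 0.21594777 0.30029749] {'c': array([459.6, 139.6]), 'size': array([ 14.9, 101.4]), 'axis_deg_from_y': np.float32(-4.16)} [249. 134.] [268. 255.]
```

View pics/w1.png

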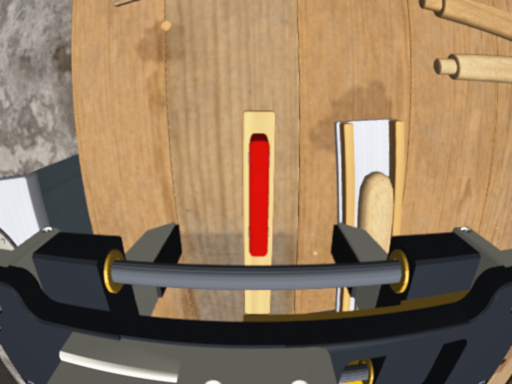

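The wrist view is centred on the fin (column 258, rows 134–255), and it agrees with the top view to about 2 mm in x. I descend and pinch the fin.

```bash
python3 -m jog '[0,0.0017,0.04,0,0,0.004,-1, 0,0.0017,0.075,0,0,0.004,-1, 0,0.0017,0.1,0,0,0.004,-1, 0,0.0017,0.1085,0,0,0.004,-1, 0,0.0017,0.1085,0,0,0.004,-1, 0,0.0017,0.1085,0,0,0.004,1, 0,0.0017,0.1085,0,0,0.004,1, 0,0.0017,0.1085,0,0,0.004,1, 0,0.0017,0.1085,0,0,0.004,1, 0,0.0017,0.1085,0,0,0.004,1, 0,0.0017,0.1085,0,0,0.004,1, 0,0.0017,0.1085,0,0,0.004,1]'
```

```text
clock: 2.4
tool_pos: [0.4588, 0.1361, 0.035]
ee_rot: [[0.069, 0.998, 0.001], [0.998, -0.069, 0.0], [0.0, 0.001, -1.0]]
contact_force: [0.1, -0.0, 0.0]
finger_gap: 0.0501
finger_force: 0.0
```

```bash
python3 -m jog '[0,0,0,0,0,0,1, 0,0,0,0,0,0,1, 0,0,0,0,0,0,1, 0,0,0,0,0,0,1, 0,0,0,0,0,0,1, 0,0,0,0,0,0,1, 0,0,0,0,0,0,1, 0,0,0,0,0,0,1, 0,0,0,0,0,0,1, 0,0,0,0,0,0,1]'
```

```text
clock: 3.23
tool_pos: [0.4586, 0.1361, 0.0347]
ee_rot: [[0.069, 0.998, -0.0], [0.998, -0.069, 0.0], [0.0, -0.0, -1.0]]
contact_force: [0.3, 0.3, -1.2]
finger_gap: 0.016
finger_force: 30.0
```

```bash
python3 -m jog '[0,0,-0.03,0,0,0,1, 0,0,-0.065,0,0,0,1, 0.03,0.015,-0.065,0,0,-0.02,1, 0.06,0.03,-0.065,0,0,-0.04,1, 0.1,0.045,-0.065,0,0,-0.06,1, 0.135,0.06,-0.065,0,0,-0.08,1, 0.17,0.075,-0.065,0,0,-0.1,1, 0.195,0.09,-0.065,0,0,-0.105,1, 0.204,0.096,-0.065,0,0,-0.105,1, 0.204,0.096,-0.065,0,0,-0.105,1, 0.204,0.096,-0.065,0,0,-0.105,1]'
python3 - <<'E'
from bench import arm
from h import *
go(arm,[.5684,.3331,.0995],2.07)
m=arm.camera_model("wrist"); p,d=arm.camera("wrist"); cv2.imwrite("pics/w2.png",p[:,:,::-1]); np.savez("w2.npz",p=p,d=d,**m)
p,d=arm.camera("top"); cv2.imwrite("pics/t2.png",cv2.resize(p[140:220,100:265,::-1],None,fx=4.8,fy=4.8,interpolation=cv2.INTER_CUBIC)); np.savez("t2.npz",p=p,d=d,**arm.camera_model("top"))
E
```

```text
clock: 4.15
tool_pos: [0.5677, 0.3329, 0.0986]
ee_rot: [[-0.037, 0.999, -0.002], [0.999, 0.037, -0.001], [-0.001, -0.002, -1.0]]
contact_force: [-0.2, -0.2, -1.9]
finger_gap: 0.0157
finger_force: 30.0
t 4.15 p [567.7 332.9  98.6] F [-0.19 -0.22 -1.92] gap 15.7 ff 30.0
shift [ 0.0001  0.0007 -0.0009] turn [-0.0019  0.0009  0.0006]
```

View pics/w2.png

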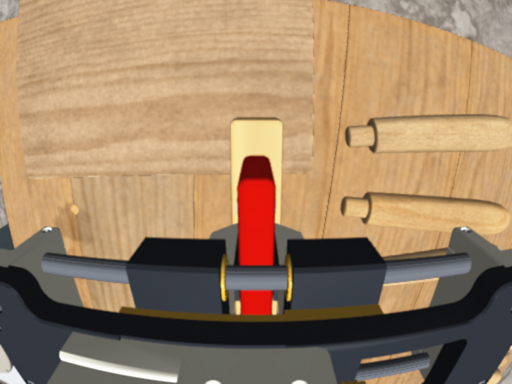

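View pics/t2.png

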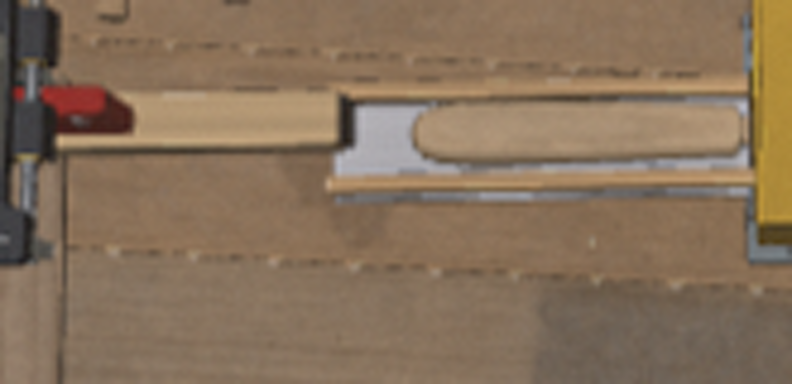

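The wrist view shows the stick gripped level and straight. The top crop (4.8x from (100,140)) puts the nose at about (341,119), just over the trough's end; I check its position through the ray at its height.

Run:
```python
from h import *
m=dict(np.load("t2.npz")); K=m["mtx"];v,u=np.mgrid[0:384,0:512]; X=np.stack([(u-K[0,2])/K[0,0]*m["d"],(v-K[1,2])/K[1,1]*m["d"],m["d"]],-1)
W=(X-m["t"])@m["R"]; z=W[...,2]; b=(z>.078)&(z<.108)&(u>128)&(u<180)&(v>152)&(v<178)
a=np.radians(2.07); x=np.array([np.cos(a),np.sin(a)]);y=np.array([-x[1],x[0]]);o=np.array([582.6,-56.6])
P=W[b][:,:2]*1000-o; print("bar",rect(W[b]),"z mean near/far",[np.median(z[b&(u>=c)&(u<c+12)]) for c in (130,145,158)])
print("trimmer x",np.percentile(P@x,[1,50,99]),"y min",(P@y).min())
```

```text
bar {'c': array([572.5, 223.6]), 'size': array([ 30.2, 112.6]), 'axis_deg_from_y': np.float32(2.22)} z mean near/far [np.float64(0.09292835469940171), np.float64(0.09268981000996596), np.float64(0.09251155365922899)]
trimmer x [-14.83692391  -1.13918745  14.23133655] y min 224.0755228943949
```

```bash
python3 -m jog '[0,0.0008,0.02,0,0,0,1, 0,0.0008,0.04,0,0,0,1, 0,0.0008,0.0495,0,0,0,1, 0,0.0008,0.0495,0,0,0,1, -0.01,0.0008,0.0495,0,0,0,1, -0.015,0.0008,0.0495,0,0,0,1, -0.015,0.0008,0.0495,0,0,0,1]'; python3 -m jog '[-0.003,0,0,0,0,0,1, -0.006,0,0,0,0,0,1, -0.009,0,0,0,0,0,1, -0.012,0,0,0,0,0,1, -0.015,0,0,0,0,0,1, -0.018,0,0,0,0,0,1, -0.021,0,0,0,0,0,1, -0.024,0,0,0,0,0,1, -0.027,0,0,0,0,0,1, -0.03,0,0,0,0,0,1]'
```

```text
clock: 4.83
tool_pos: [0.5707, 0.3166, 0.0517]
ee_rot: [[-0.035, 0.999, 0.002], [0.999, 0.035, 0.0], [0.0, 0.002, -1.0]]
contact_force: [-0.5, 0.9, -1.6]
finger_gap: 0.0157
finger_force: 30.0
clock: 5.67
tool_pos: [0.5709, 0.2878, 0.0502]
ee_rot: [[-0.036, 0.999, 0.0], [0.999, 0.036, 0.0], [0.0, 0.0, -1.0]]
contact_force: [0.6, 1.7, -1.4]
finger_gap: 0.0162
finger_force: 30.0
```

```bash
python3 -m jog '[-0.005,0,0,0,0,0,1, -0.011,0,0,0,0,0,1, -0.018,0,0,0,0,0,1, -0.025,0,0,0,0,0,1, -0.032,0,0,0,0,0,1, -0.039,0,0,0,0,0,1, -0.046,0,0,0,0,0,1, -0.053,0,0,0,0,0,1, -0.060,0,0,0,0,0,1, -0.065,0,0,0,0,0,1, -0.070,0,0,0,0,0,1]'
python3 - <<'E'
from bench import arm
from h import *
st(arm)
p,d=arm.camera("top"); m=arm.camera_model("top"); cv2.imwrite("pics/t3.png",cv2.resize(p[130:220,100:270,::-1],None,fx=4.7,fy=4.7,interpolation=cv2.INTER_CUBIC)); np.savez("t3.npz",p=p,d=d,**m)
E
```

```text
clock: 6.58
tool_pos: [0.5734, 0.2174, 0.0503]
ee_rot: [[-0.036, 0.999, 0.0], [0.999, 0.036, 0.0], [0.0, 0.0, -1.0]]
contact_force: [-0.0, 1.0, -2.1]
finger_gap: 0.016
finger_force: 30.0
t 6.5833 p [573.4 217.4  50.3] F [-0.02  0.99 -2.13] gap 16.0 ff 30.0
```

View pics/t3.png

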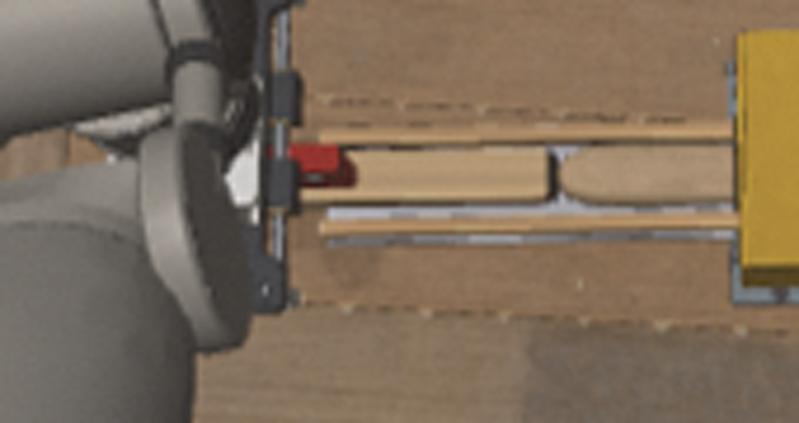

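The top crop shows the nose (552,172) against the leg butt and the stick straight in the trough. I feed on, slower, to feel the shoe.

```bash
python3 -m jog '[-0.005,0,0,0,0,0,1, -0.01,0,0,0,0,0,1, -0.015,0,0,0,0,0,1, -0.02,0,0,0,0,0,1, -0.025,0,0,0,0,0,1, -0.03,0,0,0,0,0,1, -0.035,0,0,0,0,0,1, -0.04,0,0,0,0,0,1, -0.045,0,0,0,0,0,1, -0.05,0,0,0,0,0,1]'; python3 -m jog '[-0.005,0,0,0,0,0,1, -0.01,0,0,0,0,0,1, -0.015,0,0,0,0,0,1, -0.02,0,0,0,0,0,1, -0.025,0,0,0,0,0,1, -0.03,0,0,0,0,0,1, -0.035,0,0,0,0,0,1, -0.04,0,0,0,0,0,1]'
```

```text
clock: 7.47
tool_pos: [0.5752, 0.1676, 0.0502]
ee_rot: [[-0.036, 0.999, 0.0], [0.999, 0.036, 0.0], [0.0, 0.0, -1.0]]
contact_force: [-0.2, 0.5, -1.9]
finger_gap: 0.0158
finger_force: 30.0
clock: 8.13
tool_pos: [0.5767, 0.1283, 0.0504]
ee_rot: [[-0.036, 0.999, 0.0], [0.999, 0.036, 0.001], [0.001, 0.0, -1.0]]
contact_force: [0.0, 4.9, -0.9]
finger_gap: 0.0157
finger_force: 30.0
```

```bash
python3 -m jog '[-0.003,0,0,0,0,0,1, -0.006,0,0,0,0,0,1, -0.009,0,0,0,0,0,1, -0.012,0,0,0,0,0,1, -0.015,0,0,0,0,0,1, -0.018,0,0,0,0,0,1, -0.02,0,0,0,0,0,1, -0.022,0,0,0,0,0,1, -0.024,0,0,0,0,0,1]'; for i in 1; do python3 -m jog '[-0.001,0,0,0,0,0,1, -0.002,0,0,0,0,0,1, -0.003,0,0,0,0,0,1]'; done
```

```text
clock: 8.88
tool_pos: [0.5775, 0.104, 0.0502]
ee_rot: [[-0.036, 0.999, 0.0], [0.999, 0.036, 0.0], [0.0, 0.0, -1.0]]
contact_force: [0.1, 4.5, -0.9]
finger_gap: 0.0158
finger_force: 30.0
clock: 9.13
tool_pos: [0.5776, 0.1011, 0.0502]
ee_rot: [[-0.036, 0.999, 0.0], [0.999, 0.036, 0.0], [0.0, 0.0, -1.0]]
contact_force: [-0.1, 4.2, -0.9]
finger_gap: 0.0159
finger_force: 30.0
```

```bash
python3 -m jog '[-0.001,0,0,0,0,0,1, -0.002,0,0,0,0,0,1, -0.003,0,0,0,0,0,1]'; python3 -m jog '[-0.001,0,0,0,0,0,1, -0.002,0,0,0,0,0,1, -0.003,0,0,0,0,0,1]'
```

```text
clock: 9.38
tool_pos: [0.5777, 0.0981, 0.0502]
ee_rot: [[-0.036, 0.999, 0.0], [0.999, 0.036, 0.0], [0.0, 0.0, -1.0]]
contact_force: [-0.2, 5.2, -0.9]
finger_gap: 0.016
finger_force: 30.0
clock: 9.63
tool_pos: [0.5778, 0.0951, 0.0502]
ee_rot: [[-0.036, 0.999, 0.0], [0.999, 0.036, 0.0], [0.0, 0.0, -1.0]]
contact_force: [-0.9, 4.8, -1.3]
finger_gap: 0.0157
finger_force: 30.0
```

```bash
for i in 1; do python3 -m jog '[-0.001,0,0,0,0,0,1, -0.002,0,0,0,0,0,1]'; python3 -m jog '[-0.001,0,0,0,0,0,1, -0.002,0,0,0,0,0,1]';done | grep -E "pos|contact"
```

```text
tool_pos: [0.5778, 0.0931, 0.0502]
contact_force: [-0.2, 4.6, -0.7]
tool_pos: [0.5779, 0.0911, 0.0502]
contact_force: [0.4, 3.6, -1.4]
```

```bash
python3 -m jog '[-0.001,0,0,0,0,0,1, -0.002,0,0,0,0,0,1]'| grep -E "pos|contact"
```

```text
tool_pos: [0.578, 0.0891, 0.0502]
contact_force: [0.2, 4.2, -1.4]
```

```bash
python3 -m jog '[-0.001,0,0,0,0,0,1, -0.002,0,0,0,0,0,1]'| grep -E "pos|contact";python3 -m jog '[-0.001,0,0,0,0,0,1, -0.002,0,0,0,0,0,1]'| grep -E "pos|contact"
```

```text
tool_pos: [0.5781, 0.0871, 0.0502]
contact_force: [-0.7, 4.3, -1.6]
tool_pos: [0.5781, 0.0851, 0.0502]
contact_force: [-0.4, 4.3, -0.1]
```

```bash
python3 -m jog '[-0.001,0,0,0,0,0,1, -0.002,0,0,0,0,0,1]'| grep -E "pos|contact";python3 -m jog '[-0.001,0,0,0,0,0,1, -0.002,0,0,0,0,0,1]'| grep -E "pos|contact"
```

```text
tool_pos: [0.5782, 0.0831, 0.0502]
contact_force: [-0.5, 4.9, -1.5]
tool_pos: [0.5783, 0.0811, 0.0502]
contact_force: [-0.4, 4.6, -0.6]
```

```bash
python3 -m jog '[-0.001,0,0,0,0,0,1, -0.002,0,0,0,0,0,1]'| grep -E "pos|contact";python3 -m jog '[-0.001,0,0,0,0,0,1, -0.002,0,0,0,0,0,1]'| grep -E "pos|contact"
```

```text
tool_pos: [0.5784, 0.0791, 0.0502]
contact_force: [-0.1, 3.5, -1.5]
tool_pos: [0.5784, 0.0771, 0.0502]
contact_force: [0.3, 4.1, -0.7]
```

```bash
python3 -m jog '[-0.001,0,0,0,0,0,1, -0.002,0,0,0,0,0,1]'| grep -E "pos|contact";python3 -m jog '[-0.001,0,0,0,0,0,1, -0.002,0,0,0,0,0,1]'| grep -E "pos|contact"
```

```text
tool_pos: [0.5785, 0.0751, 0.0502]
contact_force: [0.0, 4.0, 0.0]
tool_pos: [0.5786, 0.0733, 0.0502]
contact_force: [-0.6, 7.6, -0.5]
```

Force is up 3 N over the drag, so the pad is probably met. Millimetre steps now.

```bash
python3 -m jog '[-0.001,0,0,0,0,0,1, -0.001,0,0,0,0,0,1]'| grep -E "pos|contact";python3 -m jog '[-0.001,0,0,0,0,0,1, -0.001,0,0,0,0,0,1]'| grep -E "pos|contact"
```

```text
tool_pos: [0.5787, 0.0726, 0.0504]
contact_force: [-0.3, 6.1, -0.6]
tool_pos: [0.5787, 0.0721, 0.0504]
contact_force: [-1.1, 9.0, 1.1]
```

```bash
python3 -m jog '[-0.001,0,0,0,0,0,1, -0.001,0,0,0,0,0,1]'| grep -E "pos|contact";python3 -m jog '[-0.001,0,0,0,0,0,1, -0.001,0,0,0,0,0,1]'| grep -E "pos|contact"
```

```text
tool_pos: [0.5787, 0.0715, 0.0505]
contact_force: [-0.8, 10.5, 0.8]
tool_pos: [0.5788, 0.0709, 0.0506]
contact_force: [-0.0, 11.7, 0.1]
```

```bash
python3 -m jog '[-0.001,0,0,0,0,0,1, -0.001,0,0,0,0,0,1]'| grep -E "pos|contact";python3 -m jog '[-0.001,0,0,0,0,0,1, -0.001,0,0,0,0,0,1]'| grep -E "pos|contact|gap"
```

```text
tool_pos: [0.5789, 0.0703, 0.0507]
contact_force: [-0.0, 13.9, 2.8]
tool_pos: [0.5789, 0.0697, 0.0508]
contact_force: [0.1, 15.5, 2.0]
finger_gap: 0.0159
```

```bash
python3 -m jog '[-0.001,0,0,0,0,0,1, -0.0015,0,0,0,0,0,1, -0.0015,0,0,0,0,0,1, -0.0015,0,0,0,0,0,1, -0.0015,0,0,0,0,0,1, -0.0015,0,0,0,0,0,1]'| grep -E "clock|pos|contact|gap"
```

```text
clock: 12.97
tool_pos: [0.579, 0.0689, 0.0509]
contact_force: [-0.6, 19.1, 3.9]
finger_gap: 0.0157
```

Stop is bearing: about 14.8 N over the drag, so roughly 9–10 N on the pad, held 0.4 s. I back straight out.

```bash
python3 -m jog '[0.002,0,0,0,0,0,1, 0.005,0,0,0,0,0,1, 0.010,0,0,0,0,0,1, 0.018,0,-0.001,0,0,0,1, 0.027,0,-0.001,0,0,0,1, 0.036,0,-0.001,0,0,0,1, 0.045,0,-0.001,0,0,0,1, 0.055,0,-0.001,0,0,0,1, 0.065,0,-0.001,0,0,0,1, 0.075,0,-0.001,0,0,0,1, 0.083,0,-0.001,0,0,0,1, 0.083,0,-0.001,0,0,0,1]'| grep -E "clock|pos|contact|gap"
python3 - <<'E'
from bench import arm
from h import *
p,d=arm.camera("top"); m=arm.camera_model("top"); cv2.imwrite("pics/t4.png",cv2.resize(p[130:220,100:270,::-1],None,fx=4.7,fy=4.7,interpolation=cv2.INTER_CUBIC))
E
```

```text
clock: 13.97
tool_pos: [0.5756, 0.1506, 0.0512]
contact_force: [0.3, 0.0, -2.3]
finger_gap: 0.0162
```

View pics/t4.png

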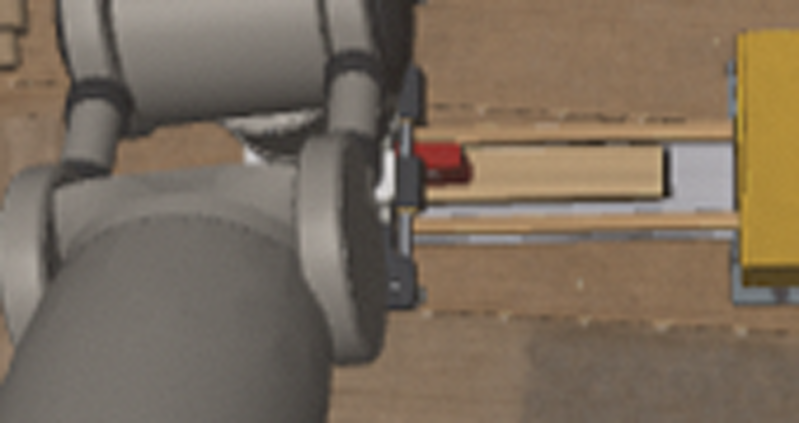

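The leg is out of sight inside the mouth, and the nose (665,172) is clear outside. I lift, carry the stick to the bench and lower it.

```bash
python3 -m jog '[0,0,-0.03,0,0,0,1, 0,0,-0.05,0,0,0,1, 0.004,-0.025,-0.05,0,0,0,1, 0.01,-0.05,-0.05,0,0,0,1, 0.016,-0.075,-0.05,0,0,0,1, 0.024,-0.1,-0.05,0,0,0,1, 0.024,-0.116,-0.05,0,0,0,1, 0.024,-0.116,-0.02,0,0,0,1, 0.024,-0.116,0.002,0,0,0,1, 0.024,-0.116,0.01,0,0,0,1, 0.024,-0.116,0.01,0,0,0,1]'| grep -E "clock|pos|contact|gap"
python3 - <<'E'
from bench import arm
from h import *
m=arm.camera_model("top");p,d=arm.camera("top"); K=m["mtx"];v,u=np.mgrid[0:384,0:512]; X=np.stack([(u-K[0,2])/K[0,0]*d,(v-K[1,2])/K[1,1]*d,d],-1)
W=(X-m["t"])@m["R"]; a=np.round(W[...,2]*1000); y=W[...,1]
for lo,hi in((0,.03),(.03,.06),(.06,.09)):
    b=(W[...,0]>.447)&(W[...,0]<.472)&(y>lo)&(y<hi); print(lo,np.median(a[b]))
E
```

```text
clock: 14.93
tool_pos: [0.458, 0.1679, 0.0398]
contact_force: [0.1, 0.4, -2.7]
finger_gap: 0.0158
0 31.0
0.03 33.0
0.06 33.0
```

```bash
python3 -m jog '[0,0,0.002,0,0,0,1, 0,0,0.0035,0,0,0,1, 0,0,0.0045,0,0,0,1, 0,0,0.0048,0,0,0,1, 0,0,0.0048,0,0,0,1]'| grep -E "clock|pos|contact|gap"
```

```text
clock: 15.4
tool_pos: [0.4593, 0.1685, 0.0367]
contact_force: [0.8, 0.6, -1.3]
finger_gap: 0.0159
```

```bash
python3 -m jog '[0,0,0.0012,0,0,0,1, 0,0,0.0015,0,0,0,1, 0,0,0.0015,0,0,0,1]'| grep -E "pos|contact"; python3 -m jog '[0,0,0,0,0,0,0.4, 0,0,0,0,0,0,0.2, 0,0,0,0,0,0,-0.2, 0,0,0,0,0,0,-0.2, 0,0,0,0,0,0,-0.2, 0,0,0,0,0,0,-0.2, 0,0,0,0,0,0,-0.2, 0,0,0,0,0,0,-0.2, 0,0,0,0,0,0,-0.2, 0,0,0,0,0,0,-0.2]'| grep -E "clock|pos|contact|gap|force"
```

```text
tool_pos: [0.459, 0.1685, 0.0349]
contact_force: [-0.3, 0.7, -2.4]
clock: 16.48
tool_pos: [0.4591, 0.1685, 0.0349]
contact_force: [-0.3, -0.7, -0.5]
finger_gap: 0.0553
finger_force: 0.0
```

```bash
python3 -m jog '[0,0,-0.02,0,0,0,-0.2, 0,0,-0.05,0,0,0,-0.2, 0,0,-0.09,0,0,0,-0.2, 0,0,-0.13,0,0,0,-0.2, 0,0,-0.16,0,0,0,-0.2, 0,0,-0.16,0,0,0,-0.2, 0,0,-0.16,0,0,0,-0.2]'| grep -E "clock|pos|contact"
python3 - <<'E'
from bench import arm
from h import *
m=arm.camera_model("top");p,d=arm.camera("top"); K=m["mtx"];v,u=np.mgrid[0:384,0:512]; X=np.stack([(u-K[0,2])/K[0,0]*d,(v-K[1,2])/K[1,1]*d,d],-1)
W=(X-m["t"])@m["R"]; a=np.round(W[...,2]*1000); y=W[...,1]
for lo,hi in((0.01,.03),(.03,.06),(.06,.09),(.09,.11)):
    b=(W[...,0]>.447)&(W[...,0]<.472)&(y>lo)&(y<hi); print(lo,np.median(a[b]))
p,d=arm.camera("scene"); cv2.imwrite("pics/s5.png",cv2.resize(p[130:300,150:410,::-1],None,fx=3,fy=3,interpolation=cv2.INTER_CUBIC))
E
```

```text
clock: 17.07
tool_pos: [0.4599, 0.1686, 0.1966]
contact_force: [-0.5, 0.5, -0.1]
0.01 27.0
0.03 27.0
0.06 28.0
0.09 535.0
```

View pics/s5.png

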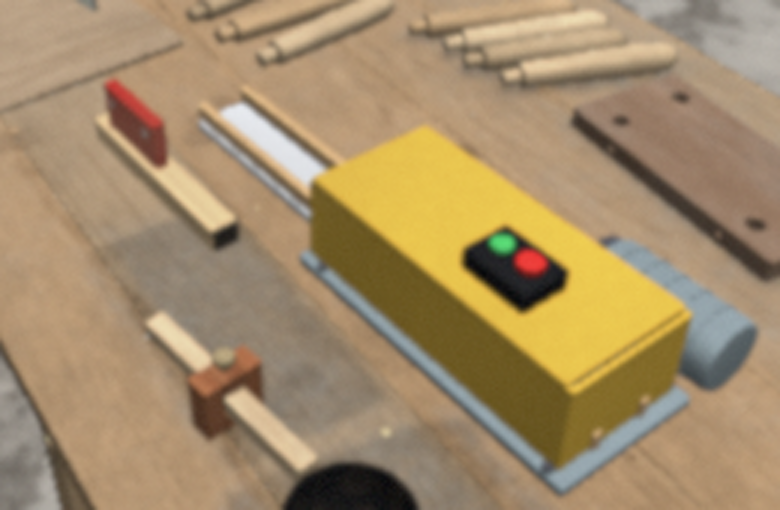

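The stick stands flat on the bench: its top is at 27–28 mm, the fin is at (135,120) and the nose at (225,232) in the crop, well off the machine. The trough is empty and the leg is inside.

```bash
python3 -c "
from bench import arm
print(arm.hand_in())"
```

```text
the job is handed in; nothing more can be done
None
```

I pushed the leg in until it bore on the depth stop with an estimated 9–10 N (inferred from about 15 N of push over the shoe's drag), then left it inside the mouth, stood the push stick back on the bench clear of the machine, and handed the job in at about 17 s; no verdict was returned.

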